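# Swing the hold-down over the pattern board with the hex key

## Task

One of the two hold-downs at the white pattern board is still swung clear of the board. Take the larger of the two T-handled hex keys out of its wooden stand, push it fully home into the socket of that hold-down's cap screw until its collar sits flush on the screw head, and only then turn the screw clockwise (seen from above) up to its stop, so that the steel toe lies across the board; turn it with the key, not by pushing the toe. Leave the key standing in the screw, fully home, let go of it, and leave the small key standing where it is.

Things in the scene. Friction and masses are not known exactly. Their poses are not given: they have to be found in the camera images.
- big_grip (a point): Centre of the larger steel T key's bar (all sizes in mm), 120 long (own x) x 20 wide (y) x 20 high (z up), 105 over the table. Below it: neck 20 dia; collar 50 dia, underside 60 below the centre; hex shank 22 across flats, 30 long, last 8 tapered to 12. Two flats face own +x, -x. Stands collar-on-top in a pale wood block 75x75x45 (either block may hold it); lift 35 to clear. 0.45 kg.
- socket (a point): Mouth centre of the open hold-down's hex socket (mm), level with the top of its dark screw head (50 dia x 40), 54 over the table; turns with the screw. z up, x along the steel toe. Socket 24 across flats, 35 deep, top 5 flared to 34; flats face own +x, -x: the key enters with its x parallel to this x or 60-degree steps from it, has 10 degrees of play, and home has its bar centre 60 above.
- toe (a joint): Screw and steel toe of the open hold-down (strap 28 mm wide, reaching 119 from the axis, 14 to 26 over the table), rad: 0 open, grows clockwise from above, solid stop at 1.2 across the white board (12 thick). Starts 0 to 0.15, friction 0.1 N m, stays where left. Base 76x76x14 and board are fixed. The twin hold-down on the board's far side is already closed and does not turn.
- small_grip (a point): Centre of the cross bar of the smaller T-handled hex key (bar 75 x 13 x 20, collar 30 dia), upright in the other wooden stand, also 105 above the table. Sizes in mm. To be left alone.
Mind the look-alikes: they are no part of the job. Leave any yellow look-alike of the part that bears big_grip alone.

How it is judged (in metres and radians):
On the way:
1. the key is fully home in the socket and upright, before the screw is turned (horizontal distance between big_grip and socket below 0.012 m and z of big_grip in the frame of socket below 0.065 m and angle between big_grip's own z axis and vertical below 0.17 rad and value of joint toe below 0.45 rad), for 0.2 s.
At the end, for the whole second after the job is handed in: The screw is within 0.15 rad of its stop (joint above 1.05) and at rest, and the large key stands fully home in its socket: bar centre within 12 mm of the screw axis and less than 65 mm above the socket mouth, tilted less than 10 degrees (value of joint toe above 1.05 rad and horizontal distance between big_grip and socket below 0.012 m and z of big_grip in the frame of socket below 0.065 m and angle between big_grip's own z axis and vertical below 0.17 rad and velocity of joint toe below 0.05 rad/s); the robot touches nothing.
It fails at once if the small key is moved out of its place (more than 30 mm) (distance of small_grip from where it was at the start of the episode above 0.03 m).
It fails at once if the robot pushes the toe or screw head itself (more than 5 N) (contact force between any of the fingers, the arm and toe above 5 N).
It also fails if it takes over 45 s, if anything falls off the work surface, if the arm or the gripper's body presses on something with over 40 N, if the wrist force passes 120 N, or if a joint passes its speed limit or range.

## Robot

A 6-joint arm with a two-finger parallel gripper is mounted at the origin on the work surface. World frame = base frame: x ahead of the robot, y to its left, z up, the work surface at z = 0. Lengths are in mm, angles in degrees, forces in N, time in s.
With the tool pointing down it reaches from about 225 to 875 mm from the base axis. Payload 3.4 kg.
Tool frame: the origin (TCP) lies at the very end of the fingers, on their centre line; the grasp point (between the pads) lies 19 mm behind it; z points along the fingers, y is the direction in which the jaws open and shut (so a half turn about z gives the same grasp; the last joint's range is limited). The gripper opens to 85 mm and grips with 20 to 120 N. Pads are 22 mm wide; open, the fingers measure 114 mm over their backs; the gripper's body (76 mm by 85 mm) begins 54 mm behind the grasp point. The pads swing forward as they close: fully open they stand 13 mm farther back than shut.
Start: joints at [66.692, 15.808, 86.224, -0, 77.962, -6.933], TCP at [162.123, 551.705, 231.328] pointing down, gripper open.
Joint ranges: [-165.64, 165.64], [-43.16, 119.46], [12.63, 154.43], [-67.54, 247.53], [6.08, 155.33], [-154.97, 154.97]. Speed limits (degrees/s): [147.25, 147.25, 180, 180, 180, 180].

## Interface

Orientations are given as a 3x3 rotation matrix whose columns are the frame's x, y, z axes.
In Python, from plant import ctrl gives the robot as it stands. The module is installed in compiled form; this text tells all that it offers.
- The arm moves only by the tool jog_arm, never from a script. Its argument "increments" is a list of rows, each a list of 2 entries, a list of its own where there are three numbers: the shift along the tool's x, y, z in cm, then the turn, a rotation vector about the tool's x, y, z in degrees. In form: [[[tx, ty, tz], [wx, wy, wz]], ...]. A call has 1 to 5 rows; each row is the pose to reach, as a shift and turn from the pose commanded when the call began, along the tool's axes at that moment; what a row does not reach only later rows make up. A row lasts 1/8 s, in which the tool goes at most 62.5 mm and 10.7 degrees, less where a joint would pass 70% of its speed; a pose out of reach is approached as far as the arm can. A call with a gripper value outside its range is refused whole. "hand" is the closure, from -1 (fully open) to 1 (shut), set as the call begins (left out, the last holds). The fingers move at their own pace and stop on an object; the grip force is fixed at half the most. Time passes only in rows, so rows that repeat a pose let the fingers close. It gives the time, the measured TCP pose, the force and the opening at its end, in the units of the state.
- ctrl.get_obs(): the state, without advancing time (a new reading comes with each control period).
- ctrl.get_image(name): name is "scene" or "top" or "wrist"; returns the picture (480x640x3 uint8, blue, green, red); there is no depth.
- ctrl.camera_model(name): a dict with "intrinsics" (3x3 intrinsics, pixels), "k1" (the pictures are not rectified: a ray, as slopes to the right and down, at radius r is drawn at 1 + k1 r^2 times it, then the intrinsics apply), "rvec" (rotation vector, rad) and "tvec" (3), from world to camera coordinates, as OpenCV has them; the wrist camera has in their place "T_tool_cam" (4x4, takes a point from camera to tool coordinates, whose origin is the TCP and whose axes are the flange's). Camera axes: x right, y down, z forward; pixel columns grow to the right and rows downward; lengths in mm; the calibration is good to about 2 mm. A picture is of the moment at which its call begins: read the wrist's pose just before it. camera_model takes no time and is no camera call.
- ctrl.job_done(): hands the job in, once; it reports no verdict.
The state is a dict: "time": time; "q": joint angles; "qvel": joint speeds; "joint_torque": joint torques, N m; "tool_pos": TCP position; "ee_rot": TCP orientation; "contact_force": force on the tool from outside, world axes, zero at the start; "ft_torque": the same for the moment, N m; "opening": finger opening in mm.
Only numpy, scipy, OpenCV 4.12 (cv2) and the standard library are available. Lean on these libraries where they do the work, as an engineer would, in place of code of your own. Each camera call takes 0.05 s, during which the arm holds its last target. There are 200 camera calls.

## Working session

There is one attempt and no reset: what is moved stays moved. The work goes in short steps, Python scripts to look and compute and a tool call to move; the robot and the scene stay as the last step left them, time stands still between calls to the robot, and variables do not carry over. Pictures are saved under pics/ and viewed, about 8 in all and at most 12, crops included, and the job is handed in when it is done.

Besides the shell and the picture viewer there is one more tool, called after "Call:" as name([rows], argument=value, ...), one row to a line, values as JSON. jog_arm: Moves the arm, as the interface text tells. Its arguments: {"type":"object","properties":{"increments":{"type":"array"},"hand":{"type":"number"}},"required":["increments"]}

```bash
mkdir -p pics; cat > h.py <<'E'
import numpy as np, cv2
from plant import ctrl
def pose():
    o=ctrl.get_obs(); return np.array(o["tool_pos"]),np.array(o["ee_rot"]).reshape(3,3)
def snap(n,f):
    p=pose(); im=np.array(ctrl.get_image(n)); cv2.imwrite(f,im); return im,p
def cam(n,p=None):
    m=ctrl.camera_model(n)
    if n=="wrist":
        T=np.array(m["T_tool_cam"]).reshape(4,4); R=p[1]@T[:3,:3]; c=p[0]+p[1]@T[:3,3]
    else:
        R=cv2.Rodrigues(np.array(m["rvec"],float))[0].T; c=-R@np.array(m["tvec"],float).ravel()
    return np.array(m["intrinsics"]).reshape(3,3),float(m["k1"]),R,c
def ray(n,uv,p=None):
    K,k,R,c=cam(n,p)
    uv=np.array(uv,float).reshape(-1,1,2)
    d=cv2.undistortPoints(uv,K,np.array([k,0,0,0,0.]),criteria=(3,50,1e-9))[:,0]
    return c,(R@np.c_[d,np.ones(len(d))].T).T
def onz(n,uv,z,p=None):
    c,d=ray(n,uv,p); return c+d*((z-c[2])/d[:,2])[:,None]
def proj(n,X,p=None):
    K,k,R,c=cam(n,p); q=(np.atleast_2d(X)-c)@R; a=q[:,:2]/q[:,2:]
    a=a*(1+k*(a**2).sum(1))[:,None]; return a@K[:2,:2].T+K[:2,2]
E
python3 - <<'E'
from h import *
for n in("scene","top","wrist"):
    im,p=snap(n,f"pics/{n}0.png")
    K,k,R,c=cam(n,p); print(n,c.round(),R[:,2].round(2),K[0,0],k)
print(ctrl.get_obs())
E
```

```text
scene [1098.  207.  727.] [-0.71 -0.02 -0.7 ] 450.56561724789344 -0.028248101397817017
top [400. 179. 983.] [ 0.08  0.   -1.  ] 487.52262597589896 -0.0836385084521975
wrist [ 84. 575. 373.] [ 0.3  -0.09 -0.95] 378.2356814620738 0.020054479980406832
{'time': 0.15, 'q': array([ 6.66908622e+01,  1.58413914e+01,  8.62748371e+01,  5.67145398e-04,
        7.79626660e+01, -6.93236378e+00]), 'qvel': array([ 0.06060474, -0.18830756, -0.22356324, -0.00063137,  0.08571619,
        0.14315864]), 'joint_torque': array([ 2.13060972e-03, -4.17143941e+01, -2.46032202e+01,  1.44766545e-04,
        7.57276139e-03, -2.81723777e-05]), 'tool_pos': array([161.97650367, 551.33805101, 230.643481  ]), 'ee_rot': array([[-9.59427716e-01,  2.81954165e-01, -5.53746402e-04],
       [ 2.81954654e-01,  9.59426904e-01, -1.26075475e-03],
       [ 1.75804144e-04, -1.36573442e-03, -9.99999052e-01]]), 'contact_force': array([ 0.53007736, -0.06287492,  0.53086008]), 'ft_torque': array([ 0.03990871, -0.00544489, -0.00313191]), 'opening': 85.57138846902755}
```

View pics/top0.png

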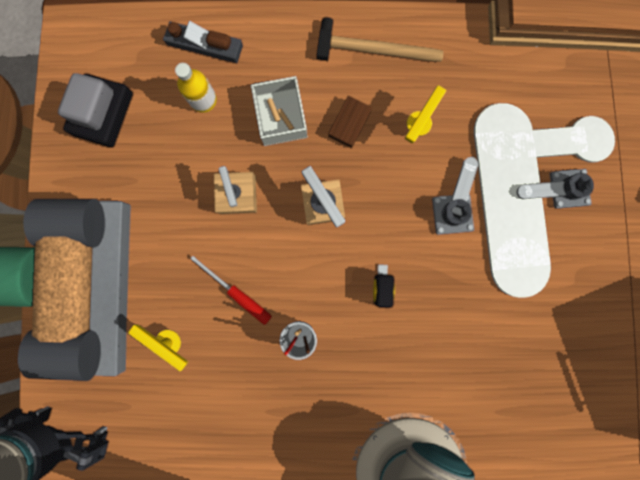

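View pics/scene0.png

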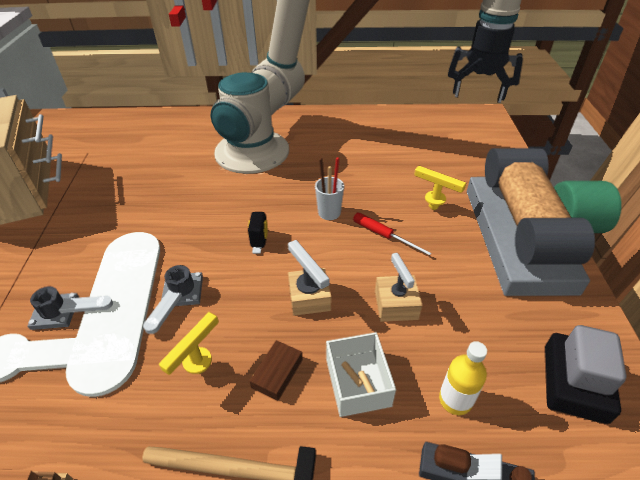

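The pictures show these key candidates in the top view:
- Steel T with the longer bar at (323,196): this is the big key.
- Steel T with the shorter bar at (229,187): the small key.
- Yellow look-alikes at (425,115) and (155,345).

There are two hold-downs:
- The one at (456,210), with its toe clear of the board, is open and is the one to use.
- The one at (575,187) is closed.

I'll check both choices in one close crop and measure them.

```bash
python3 - <<'E'
from h import *
im=cv2.imread("pics/top0.png"); hsv=cv2.cvtColor(im,cv2.COLOR_BGR2HSV)
m=((hsv[...,1]<45)&(hsv[...,2]>110)).astype(np.uint8)
for nm,(x,y,w,h) in dict(big=(295,160,60,75),small=(212,160,45,55),toe=(440,150,42,55)).items():
    s=np.zeros_like(m); s[y:y+h,x:x+w]=m[y:y+h,x:x+w]
    cs=cv2.findContours(s,0,1)[0]; c=max(cs,key=cv2.contourArea)
    r=cv2.minAreaRect(c); b=cv2.boxPoints(r); z=26 if nm=="toe" else 115
    e=onz("top",b,z); L=[np.linalg.norm(e[i]-e[i-1]) for i in(1,2)]
    d=(e[1]-e[0]) if L[0]>L[1] else (e[2]-e[1])
    print(nm,r,e.mean(0).round(1),np.round(L,1),"axis deg",np.degrees(np.arctan2(d[1],d[0]))%180)
    X=e.mean(0)
    if nm!="toe": print("  scene px",proj("scene",X).round(),"small?")
d=onz("top",[[457,211]],54)[0]; print("screw guess",d, proj("scene",d).round())
a=cv2.resize(im[155:245,205:355],None,fx=3.9,fy=3.9,interpolation=2)[:350,:585]
b=cv2.resize(im[150:240,425:490],None,fx=3.9,fy=3.9,interpolation=2)
s=cv2.imread("pics/scene0.png")
c=cv2.resize(s[235:325,275:425],None,fx=3.2,fy=3.2); d=cv2.resize(s[250:335,130:215],None,fx=3.2,fy=3.2)
o=np.zeros((600,790,3),np.uint8)
a=cv2.resize(a,(520,300)); b=cv2.resize(b,(216,300)); o[:300,:520]=a;o[:300,530:746]=b
c=cv2.resize(c,(480,288));d=cv2.resize(d,(288,288));o[305:593,:480]=c;o[305:593,490:778]=d
cv2.imwrite("pics/crop1.png",o)
E
```

```text
Traceback (most recent call last):
  File "h.py", line 20, in onz
    c,d=ray(n,uv,p); return c+d*((z-c[2])/d[:,2])[:,None]
        ~~~^^^^^^^^
  File "h.py", line 17, in ray
    d=cv2.undistortPoints(uv,K,np.array([k,0,0,0,0.]),criteria=(3,50,1e-9))[:,0]
      ~~~~~~~~~~~~~~~~~~~^^^^^^^^^^^^^^^^^^^^^^^^^^^^^^^^^^^^^^^^^^^^^^^^^^
cv2.error: OpenCV(4.12.0) :-1: error: (-5:Bad argument) in function 'undistortPoints'
> Overload resolution failed:
>  - undistortPoints() got an unexpected keyword argument 'criteria'
>  - undistortPoints() got an unexpected keyword argument 'criteria'
```

```bash
sed -i 's/,criteria=(3,50,1e-9))/)/' h.py; python3 - <<'E'
from h import *
im=cv2.imread("pics/top0.png"); hsv=cv2.cvtColor(im,cv2.COLOR_BGR2HSV)
m=((hsv[...,1]<45)&(hsv[...,2]>110)).astype(np.uint8)
for nm,(x,y,w,h) in dict(big=(295,160,60,75),small=(212,160,45,55),toe=(440,150,42,55)).items():
    s=np.zeros_like(m); s[y:y+h,x:x+w]=m[y:y+h,x:x+w]
    cs=cv2.findContours(s,0,1)[0]; c=max(cs,key=cv2.contourArea)
    r=cv2.minAreaRect(c); b=cv2.boxPoints(r); z=26 if nm=="toe" else 115
    e=onz("top",b,z); L=[np.linalg.norm(e[i]-e[i-1]) for i in(1,2)]
    d=(e[1]-e[0]) if L[0]>L[1] else (e[2]-e[1])
    print(nm,r,e.mean(0).round(1),np.round(L,1),"axis deg",np.degrees(np.arctan2(d[1],d[0]))%180)
    X=e.mean(0)
    print("  scene px",proj("scene",X).round())
d=onz("top",[[457,211]],54)[0]; print("screw guess",d, proj("scene",d).round())
s=cv2.imread("pics/scene0.png")
o=np.zeros((600,790,3),np.uint8)
o[:300,:520]=cv2.resize(im[155:245,200:356],(520,300),interpolation=2);o[:300,530:746]=cv2.resize(im[150:240,425:490],(216,300),interpolation=2)
o[305:593,:480]=cv2.resize(s[235:325,275:425],(480,288));o[305:593,490:778]=cv2.resize(s[250:335,130:215],(288,288))
cv2.imwrite("pics/crop1.png",o)
E
```

```text
big ((323.228759765625, 195.98712158203125), (66.3486328125, 11.881342887878418), 57.7243537902832) [531.7 177.3 115. ] [ 21.5 120.2] axis deg 32.45500324732879
  scene px [[308. 260.]]
small ((227.39501953125, 186.06407165527344), (40.804019927978516, 8.232389450073242), 72.6459732055664) [548.4 350.5 115. ] [15. 75.] axis deg 18.64346848978593
  scene px [[403. 266.]]
toe ((471.599609375, 176.2811279296875), (23.742691040039062, 55.77742385864258), 17.354022979736328) [ 588.2 -120.2   26. ] [114.6  48.2] axis deg 161.73393990900482
  scene px [[153. 313.]]
screw guess [513.97890198 -81.35547757  54.        ] [[179. 274.]]
```

View pics/crop1.png

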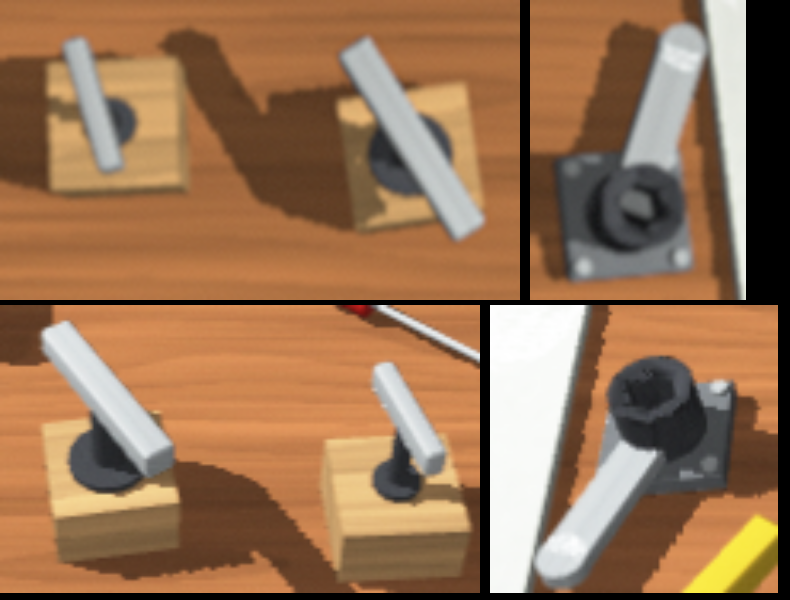

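The choice holds up: the upper-right T is the longer one (120×21 mm measured), and the open hold-down's toe is clear of the board. Next I'll move above the big key and turn the tool so its x lies along the bar (32.5°).

Call:
jog_arm([
  [[-5, -2.8, 0], [0, 0, 10]],
  [[-10, -5.6, 0], [0, 0, 20]],
  [[-15, -8.4, 0], [0, 0, 30]],
  [[-20, -11.2, 0], [0, 0, 40]],
  [[-25, -14, 0], [0, 0, 50]],
], hand=-1)

```text
time: 0.78
tool_pos: [363.4, 345.5, 231.2]
ee_rot: [[-0.396, 0.918, 0.0], [0.918, 0.396, 0.0], [0.0, 0.0, -1.0]]
contact_force: [0.1, 0.9, -0.3]
opening: 85.2
```

```bash
cat >> h.py <<'E'
def go(x,y,z,yaw):
    """jog (cm, deg) from the present pose to a tool-down pose whose x axis has the given yaw"""
    from scipy.spatial.transform import Rotation as Ro
    p,R=pose(); a=np.radians(yaw); c,s=np.cos(a),np.sin(a)
    T=np.array([[c,s,0],[s,-c,0],[0,0,-1]])
    print("at",p.round(1),"yaw",np.degrees(np.arctan2(R[1,0],R[0,0])).round(1),"shift cm",(R.T@(np.array([x,y,z])-p)/10).round(2),"turn",Ro.from_matrix(R.T@T).as_rotvec(degrees=True).round(1))
E
python3 -c "
from h import *
go(532,177,230,32.5)"
```

```text
at [363.4 345.5 231.2] yaw 113.3 shift cm [-22.14   8.81   0.12] turn [ 0.  -0.  80.8]
```

Call:
jog_arm([
  [[-5, 2, 0], [0, 0, 10]],
  [[-10, 4, 0], [0, 0, 20]],
  [[-15, 6, 0], [0, 0, 30]],
  [[-20, 8, 0], [0, 0, 40]],
  [[-22, 8.8, 0], [0, 0, 50]],
])

```text
time: 1.4
tool_pos: [533.2, 178.2, 230.7]
ee_rot: [[0.452, 0.892, -0.0], [0.892, -0.452, -0.001], [-0.001, 0.0, -1.0]]
contact_force: [-1.2, 0.6, -0.2]
opening: 85.2
```

```bash
python3 -c "
from h import *
go(532,177,230,32.5)"
```

```text
at [533.2 178.2 230.7] yaw 63.1 shift cm [-0.16 -0.06  0.07] turn [ 0.   0.  30.6]
```

Call:
jog_arm([
  [[-0.1, -0.1, 0], [0, 0, 10]],
  [[-0.1, -0.1, 0], [0, 0, 20]],
  [[-0.1, -0.1, 0], [0, 0, 30.5]],
  [[-0.1, -0.1, 0], [0, 0, 30.5]],
  [[-0.1, -0.1, 0], [0, 0, 30.5]],
])

```text
time: 2.02
tool_pos: [529.8, 180.2, 231.1]
ee_rot: [[0.836, 0.549, -0.0], [0.549, -0.836, 0.0], [-0.0, -0.0, -1.0]]
contact_force: [-0.0, -0.4, 0.2]
opening: 85.1
```

```bash
python3 - <<'E'
from h import *
go(532,177,230,32.5)
im,p=snap("wrist","pics/w1.png")
hsv=cv2.cvtColor(im,cv2.COLOR_BGR2HSV)
u=proj("wrist",[531.7,177.3,115],p)[0]; print(u)
m=((hsv[...,1]<45)&(hsv[...,2]>110)).astype(np.uint8)
n,l,st,ce=cv2.connectedComponentsWithStats(m)
for i in range(1,n):
    if st[i,4]>500:
        c=cv2.findContours((l==i).astype(np.uint8),0,1)[0][0]
        r=cv2.minAreaRect(c); e=onz("wrist",cv2.boxPoints(r),115,p)
        L=[np.linalg.norm(e[k]-e[k-1]) for k in(1,2)]; d=(e[1]-e[0]) if L[0]>L[1] else (e[2]-e[1])
        print(r,e.mean(0).round(1),np.round(L,1),np.degrees(np.arctan2(d[1],d[0]))%180)
E
```

```text
at [529.8 180.2 231.1] yaw 33.3 shift cm [0.01 0.38 0.11] turn [-0.   0.   0.8]
[329.40881465 232.24393012]
((119.1205825805664, 61.93235778808594), (33.9765510559082, 124.86190795898438), 4.39870548248291) [550.8 346.7 115. ] [72.6 19.6] 17.696087121589404
((347.5, 23.5), (47.0, 121.0), 90.0) [647.7 241.  115. ] [71.7 24.9] 123.13992818365644
((158.8109130859375, 73.19192504882812), (34.022491455078125, 37.44731903076172), 19.798877716064453) [560.1 324.2 115. ] [22.9 19.8] 4.4363489464602965
((52.29343032836914, 192.830322265625), (112.1400375366211, 7.561525344848633), 59.95863723754883) [450. 351. 115.] [ 5.4 71.1] 51.86370212782157
((328.0, 224.0), (160.0, 54.0), 90.0) [532.8 179.3 115. ] [ 35.9 119.2] 34.71002106162754
((576.5, 343.5), (153.0, 125.0), 90.0) [557.8 -38.8 115. ] [ 90.  143.2] 47.29763006725338
((537.0, 470.0), (18.0, 40.0), 90.0) [447.7 -99.8 115. ] [34.8 21.1] 124.19959207031327
```

View pics/w1.png

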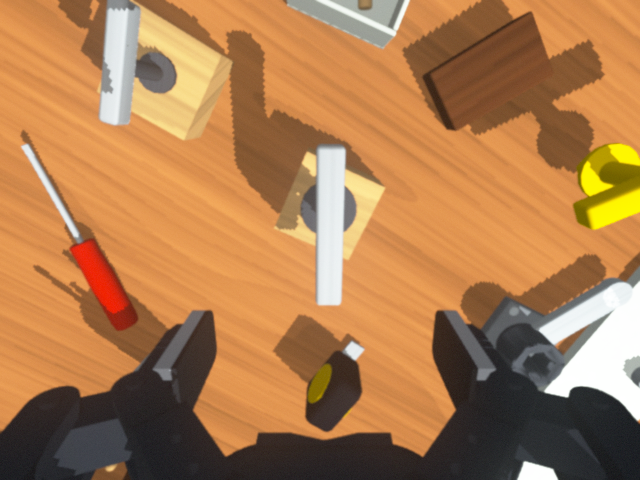

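The big bar runs almost straight down the image from (330,146) to (328,305). That puts its centre near (532.5,178) at a yaw of about 33°, which agrees with the top view. I'll go down and grip it.

Call:
jog_arm([
  [[0.1, 0.3, 4], [0, 0, 0.3]],
  [[0.1, 0.3, 8], [0, 0, 0.3]],
  [[0.1, 0.3, 12], [0, 0, 0.3]],
  [[0.1, 0.3, 14.2], [0, 0, 0.3]],
  [[0.1, 0.3, 14.2], [0, 0, 0.3]],
])

```text
time: 2.7
tool_pos: [531.0, 178.0, 87.6]
ee_rot: [[0.84, 0.543, -0.004], [0.543, -0.84, -0.001], [-0.004, -0.002, -1.0]]
contact_force: [-0.1, -0.4, -0.0]
opening: 85.2
```

Call:
jog_arm([
  [[0, 0, 0], [0, 0, 0]],
  [[0, 0, 0], [0, 0, 0]],
  [[0, 0, 0], [0, 0, 0]],
  [[0, 0, 0], [0, 0, 0]],
  [[0, 0, 0], [0, 0, 0]],
], hand=1)

```text
time: 3.32
tool_pos: [533.1, 178.1, 90.2]
ee_rot: [[0.84, 0.542, 0.002], [0.542, -0.84, -0.0], [0.002, 0.001, -1.0]]
contact_force: [0.1, -0.3, 5.4]
opening: 18.8
```

Call:
jog_arm([
  [[0, 0, -1], [0, 0, 0]],
  [[0, 0, -2.5], [0, 0, 0]],
  [[0, 0, -5], [0, 0, 0]],
  [[0, 0, -8], [0, 0, 0]],
  [[0, 0, -8], [0, 0, 0]],
])

```text
time: 3.95
tool_pos: [534.2, 178.7, 171.9]
ee_rot: [[0.84, 0.542, 0.006], [0.542, -0.84, 0.001], [0.006, 0.002, -1.0]]
contact_force: [1.0, -0.4, -4.3]
opening: 18.8
```

```bash
python3 - <<'E'
from h import *
o=ctrl.get_obs(); print(o["contact_force"],o["ft_torque"],o["opening"])
im,p=snap("wrist","pics/w2.png"); print(p)
t=np.array(cv2.imread("pics/top0.png"))
tip=onz("top",[[471.6,163.5]],26)[0]; s=onz("top",[[456.8,212]],54)[0]
print(tip,s,np.degrees(np.arctan2(*(tip-s)[1::-1])),np.linalg.norm((tip-s)[:2]))
go(514,-81,200,43)
E
```

```text
[ 0.97776488 -0.36295521 -4.26448965] [-0.00797762 -0.02437532 -0.00201274] 18.83567687710207
(array([534.22588466, 178.72389188, 171.90729429]), array([[ 0.8402726 ,  0.54213213,  0.00589171],
       [ 0.54213355, -0.84029101,  0.00149168],
       [ 0.00575943,  0.00194068, -0.99998153]]))
[ 613.83146155 -120.59685319   26.        ] [512.03260316 -80.93552004  54.        ] -21.286131595859647 109.25213461194495
at [532.8 178.4 170.1] yaw 32.8 shift cm [-15.64  20.78  -3.01] turn [  0.   -0.1 -10.2]
```

View pics/w2.png

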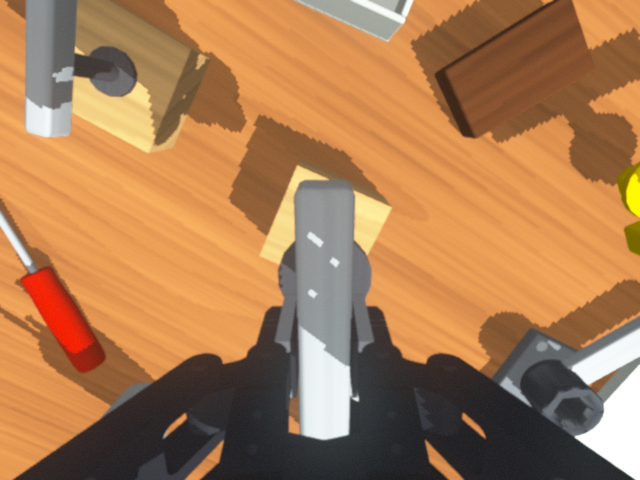

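The key is held: opening 18.8 mm, weight about 4.3 N, bar centred between the pads. The screw head is in view at the lower right (575,405). I'll move to a viewing pose beside the screw, with the socket ahead of the bar.

```bash
python3 - <<'E'
from h import *
im=cv2.imread("pics/w2.png")
p=(np.array([534.226,178.724,171.9]),np.array([[.84027,.54213,.00589],[.54213,-.84029,.00149],[.00576,.00194,-.99998]]))
e=onz("wrist",[[325,183],[326,437]],171.9+25,p); print(((e-p[0])@p[1]).round(1))
go(441,-149,200,41)
E
```

```text
[[ 60.7  -0.1 -24.7]
 [-40.    0.3 -25.2]]
at [532.8 178.4 170.1] yaw 32.8 shift cm [-25.46  22.53  -3.03] turn [ 0.  -0.1 -8.2]
```

Call:
jog_arm([
  [[-3, 2.5, -3], [0, 0, -2]],
  [[-7, 6, -3], [0, 0, -4]],
  [[-11, 9.5, -3], [0, 0, -6]],
  [[-15, 13, -3], [0, 0, -8]],
  [[-19, 16.5, -3], [0, 0, -8]],
])

```text
time: 4.62
tool_pos: [460.4, -64.5, 197.7]
ee_rot: [[0.756, 0.654, -0.003], [0.654, -0.756, 0.001], [-0.001, -0.003, -1.0]]
contact_force: [0.9, 0.5, -5.8]
opening: 19.0
```

Call:
jog_arm([
  [[-2.7, 3.7, 0], [0, 0, 0]],
  [[-5, 6.8, 0], [0, 0, 0]],
  [[-5, 6.8, 0], [0, 0, 0]],
  [[-5, 6.8, 0], [0, 0, 0]],
  [[-5, 6.8, 0], [0, 0, 0]],
])

```text
time: 5.25
tool_pos: [468.2, -146.3, 198.6]
ee_rot: [[0.756, 0.655, -0.002], [0.655, -0.756, 0.001], [-0.0, -0.002, -1.0]]
contact_force: [-0.2, -0.6, -5.3]
opening: 19.3
```

```bash
python3 - <<'E'
from h import *
im,p=snap("wrist","pics/w3.png"); print(p, proj("wrist",[512.5,-81,54],p))
go(514,-81,200,43)
E
```

```text
(array([ 468.22300065, -146.31969683,  198.59100371]), array([[ 7.55957920e-01,  6.54618475e-01, -1.50885921e-03],
       [ 6.54620155e-01, -7.55956820e-01,  1.31867650e-03],
       [-2.77402410e-04, -1.98459359e-03, -9.99997992e-01]])) [[296.60348487 120.12359246]]
at [ 468.4 -146.4  198.8] yaw 40.9 shift cm [ 7.73 -1.96 -0.12] turn [-0.1  0.  -2.1]
```

View pics/w3.png

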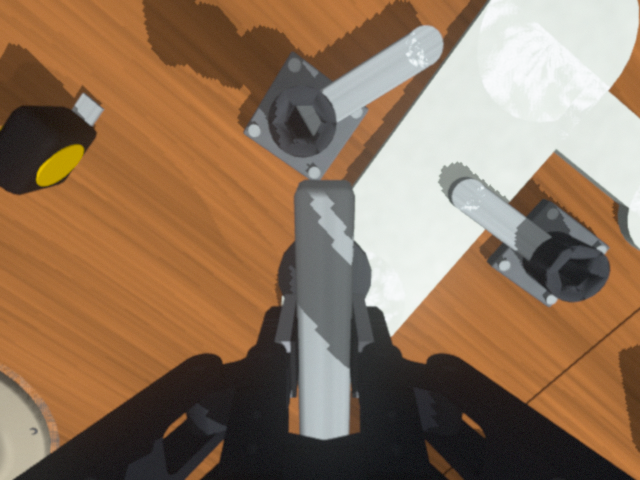

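The open screw head shows at about (302,122), and its rounded toe end at about (425,46). I'll enlarge this to fix the axis and the hex direction.

```bash
python3 - <<'E'
from h import *
im=cv2.imread("pics/w3.png")
c=cv2.resize(im[75:170,250:355],None,fx=6,fy=6,interpolation=2); 
for k in range(0,106,10): cv2.putText(c,str(250+k),(k*6,10),0,.35,(0,255,255),1); cv2.line(c,(k*6,12),(k*6,18),(0,255,255),1)
for k in range(5,95,10): cv2.putText(c,str(75+k),(0,k*6),0,.35,(0,255,255),1); cv2.line(c,(24,k*6),(30,k*6),(0,255,255),1)
cv2.imwrite("pics/c3.png",c)
p=(np.array([468.22,-146.32,198.6]),np.array([[.75596,.65462,-.0015],[.65462,-.75596,.0013],[-.0003,-.002,-1]]))
np.set_printoptions(suppress=True)
hsv=cv2.cvtColor(im,cv2.COLOR_BGR2HSV); m=((hsv[...,1]<45)&(hsv[...,2]>110)).astype(np.uint8)
s=np.zeros_like(m); s[15:115,338:450]=m[15:115,338:450]
n,l,st,ce=cv2.connectedComponentsWithStats(s); i=1+np.argmax(st[1:,4]); pts=np.argwhere(l==i)[:,::-1]
w=onz("wrist",pts,26,p)[:,:2]; vx,vy,x0,y0=cv2.fitLine(w.astype(np.float32),2,0,.01,.01).ravel()
print(st[i],"toe yaw",np.degrees(np.arctan2(vy,vx)),"pt",x0,y0)
d=np.array([vx,vy]); d*=np.sign(d[0]); n_=np.array([-d[1],d[0]]); q=(w-[x0,y0]); print("along",(q@d).min(),(q@d).max(),"across",(q@n_).min(),(q@n_).max())
tip=(np.array([x0,y0])+d*(q@d).max()+n_*((q@n_).min()+(q@n_).max())/2); print("axis from tip-119:",tip-119*d)
print("head guess",onz("wrist",[[302,122]],54,p))
E
```

```text
[ 338   26  106   89 4532] toe yaw -16.689602 pt 584.4581 -109.27451
along -48.81810077378951 44.30498935023113 across -17.779031141514626 15.51653597156911
axis from tip-119: [512.58479858 -88.9066903 ]
head guess [[514.06062888 -84.78731689  54.        ]]
```

View pics/c3.png

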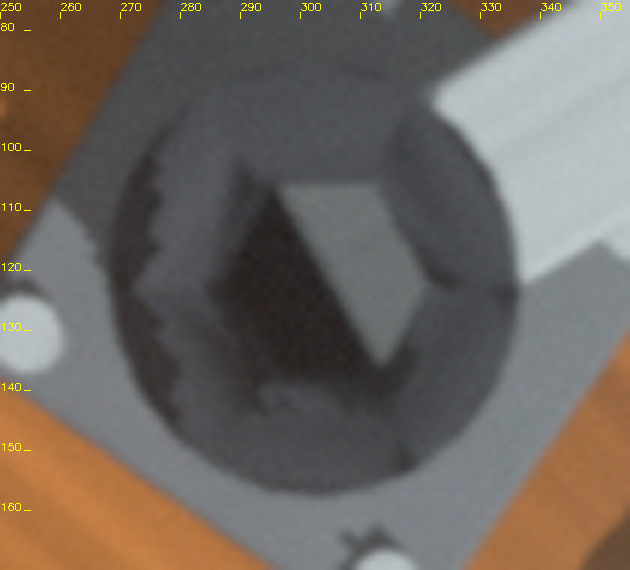

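The enlargement puts the head circle's centre at (301.5,122), which is (514,-84.5). One hex flat lies along an image row, so the socket lines up with the present tool yaw of about 41°. I'll move over it and stop just above the mouth.

Call:
jog_arm([
  [[3, -0.7, 0], [0, 0, 0]],
  [[6, -1.4, 0], [0, 0, 0]],
  [[7.5, -1.7, 0], [0, 0, 0]],
  [[7.5, -1.7, 0], [0, 0, 0]],
  [[7.5, -1.7, 0], [0, 0, 0]],
])

```text
time: 5.92
tool_pos: [513.8, -86.1, 199.2]
ee_rot: [[0.756, 0.654, -0.001], [0.654, -0.756, -0.001], [-0.001, -0.0, -1.0]]
contact_force: [-0.9, -0.6, -5.7]
opening: 18.8
```

Call:
jog_arm([
  [[0, 0, 2], [0, 0, 0]],
  [[0, 0, 4], [0, 0, 0]],
  [[0, 0, 6], [0, 0, 0]],
  [[0, 0, 6], [0, 0, 0]],
  [[0, 0, 6], [0, 0, 0]],
])

```text
time: 6.55
tool_pos: [514.8, -86.4, 140.1]
ee_rot: [[0.757, 0.653, 0.001], [0.653, -0.757, -0.001], [0.001, 0.001, -1.0]]
contact_force: [-0.6, -0.8, -5.2]
opening: 18.8
```

```bash
python3 - <<'E'
from h import *
im,p=snap("scene","pics/s4.png"); t,_=snap("top","pics/t4.png")
go(513.5,-84.5,99,41)
X=np.array([514,-84.5,54]); print(proj("scene",X),proj("top",X),proj("scene",X+[0,0,6]))
o=np.zeros((480,800,3),np.uint8); u=proj("scene",X)[0].astype(int); v=proj("top",X)[0].astype(int)
o[:,:480]=cv2.resize(im[u[1]-70:u[1]+30,u[0]-50:u[0]+50],(480,480),interpolation=2)
o[:320,480:]=cv2.resize(t[v[1]-40:v[1]+40,v[0]-40:v[0]+40],(320,320),interpolation=2)
cv2.circle(o,(240,336),3,(0,0,255),-1); cv2.imwrite("pics/c4.png",o)
E
```

```text
at [515.2 -86.3 140.4] yaw 40.8 shift cm [-0.02 -0.25  4.14] turn [ 0.1 -0.1 -0.2]
[[177.22484141 274.21549697]] [[458.60880312 211.00613772]] [[176.52496851 272.2245191 ]]
```

View pics/c4.png

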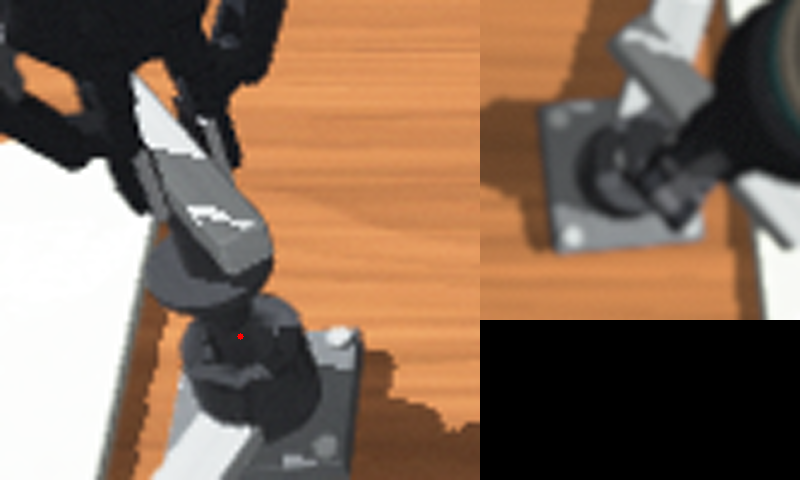

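In the scene crop the shank tip sits over the mouth, a couple of mm towards -y, which matches the measured TCP error. I'll correct by 2.2 mm along tool -y and go down in small steps, watching the force.

Call:
jog_arm([
  [[0, -0.22, 0], [0, 0, 0]],
  [[0, -0.22, 0], [0, 0, 0]],
  [[0, -0.22, 0.6], [0, 0, 0]],
  [[0, -0.22, 1.2], [0, 0, 0]],
  [[0, -0.22, 1.5], [0, 0, 0]],
])

```text
time: 7.28
tool_pos: [512.6, -83.9, 123.5]
ee_rot: [[0.757, 0.654, -0.001], [0.654, -0.757, 0.0], [-0.001, -0.001, -1.0]]
contact_force: [-0.5, -0.4, -5.7]
opening: 19.0
```

Call:
jog_arm([
  [[0, 0, 0.3], [0, 0, 0]],
  [[0, 0, 0.6], [0, 0, 0]],
  [[0, 0, 0.8], [0, 0, 0]],
  [[0, 0, 0.8], [0, 0, 0]],
  [[0, 0, 0.8], [0, 0, 0]],
])

```text
time: 7.9
tool_pos: [513.2, -84.1, 116.4]
ee_rot: [[0.757, 0.654, 0.0], [0.654, -0.757, -0.0], [0.0, 0.0, -1.0]]
contact_force: [0.0, -0.7, -5.4]
opening: 18.8
```

Call:
jog_arm([
  [[0, 0, 0.3], [0, 0, 0]],
  [[0, 0, 0.6], [0, 0, 0]],
  [[0, 0, 0.9], [0, 0, 0]],
  [[0, 0, 1], [0, 0, 0]],
  [[0, 0, 1], [0, 0, 0]],
])

```text
time: 8.52
tool_pos: [513.4, -84.1, 106.2]
ee_rot: [[0.757, 0.654, 0.001], [0.654, -0.757, -0.0], [0.0, 0.001, -1.0]]
contact_force: [2.2, -1.6, -6.4]
opening: 18.9
```

Call:
jog_arm([
  [[0, 0, 0.2], [0, 0, 0]],
  [[0, 0, 0.4], [0, 0, 0]],
  [[0, 0, 0.6], [0, 0, 0]],
  [[0, 0, 0.8], [0, 0, 0]],
  [[0, 0, 0.8], [0, 0, 0]],
])

```text
time: 9.15
tool_pos: [513.7, -84.1, 100.9]
ee_rot: [[0.757, 0.654, 0.002], [0.654, -0.757, -0.001], [0.001, 0.002, -1.0]]
contact_force: [-2.2, 0.4, 11.9]
opening: 19.0
```

The vertical force rose from -6 to +12 N at a TCP height of about 101, which is close to the expected home height. I'll check it in the scene view.

```bash
python3 - <<'E'
from h import *
im,p=snap("scene","pics/s5.png"); print(ctrl.get_obs()["contact_force"],p[0])
a=cv2.imread("pics/s4.png")
o=np.hstack([cv2.resize(i[204:304,127:227],(400,400),interpolation=2) for i in(a,im)])
for z,c in((54,(0,0,255)),):
    for k in range(0,360,10):
        X=np.array([513.9+25*np.cos(np.radians(k)),-84+25*np.sin(np.radians(k)),z]); u=(proj("scene",X)[0]-[127,204])*4
        cv2.circle(o,(int(u[0])+400,int(u[1])),1,c,-1)
cv2.imwrite("pics/c5.png",o)
E
```

```text
[-2.09166597  0.73516801 11.7580142 ] [513.73439102 -84.1281597  100.86416016]
```

View pics/c5.png

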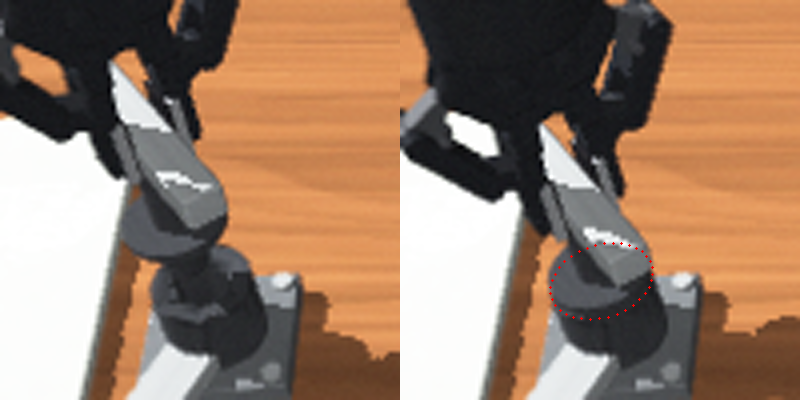

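The collar now looks seated on the head. A slightly harder press will show whether any gap is left.

Call:
jog_arm([
  [[0, 0, 0.1], [0, 0, 0]],
  [[0, 0, 0.2], [0, 0, 0]],
  [[0, 0, 0.2], [0, 0, 0]],
  [[0, 0, 0.2], [0, 0, 0]],
])

```text
time: 9.7
tool_pos: [513.9, -84.1, 100.7]
ee_rot: [[0.757, 0.654, 0.004], [0.654, -0.757, -0.001], [0.002, 0.003, -1.0]]
contact_force: [-3.9, 2.3, 23.3]
opening: 19.3
```

z changed only 0.2 mm for 11 N more, so the key is solidly home. I'll ease off the pressure and turn clockwise, which is +z in the tool frame.

Call:
jog_arm([
  [[0, 0, -0.2], [0, 0, 2]],
  [[0, 0, -0.2], [0, 0, 6]],
  [[0, 0, -0.2], [0, 0, 11]],
  [[0, 0, -0.2], [0, 0, 16]],
  [[0, 0, -0.2], [0, 0, 20]],
])

```text
time: 10.32
tool_pos: [514.7, -84.6, 100.9]
ee_rot: [[0.935, 0.354, 0.005], [0.354, -0.935, -0.002], [0.004, 0.003, -1.0]]
contact_force: [-0.7, -0.2, 10.1]
opening: 19.1
```

```bash
python3 -c "
from h import *
o=ctrl.get_obs();print(o['ft_torque'],o['q']);go(513.9,-84.1,101,41)"
```

```text
[-0.02733075 -0.01879368  0.13217584] [-1.69741343e+01  1.74061831e+01  1.04222347e+02 -1.52607017e-02
  5.80974899e+01  5.23147081e+01]
at [514.7 -84.6 100.9] yaw 20.7 shift cm [-0.06 -0.08 -0.01] turn [  0.2  -0.2 -20.3]
```

Call:
jog_arm([
  [[0, 0, 0], [0, 0, 5]],
  [[0, 0, 0], [0, 0, 10]],
  [[0, 0, 0], [0, 0, 15]],
  [[0, 0, 0], [0, 0, 20]],
  [[0, 0, 0], [0, 0, 25]],
])

```text
time: 10.95
tool_pos: [514.9, -85.2, 100.9]
ee_rot: [[0.997, -0.075, 0.005], [-0.075, -0.997, -0.003], [0.005, 0.002, -1.0]]
contact_force: [-0.9, -1.9, 8.9]
opening: 18.9
```

```bash
python3 -c "
from h import *
o=ctrl.get_obs();print(o['ft_torque'],o['q']);go(513.9,-84.1,101,41)"
```

```text
[-0.38688456 -0.04613258  0.08556525] [-1.69887079e+01  1.74115468e+01  1.04208893e+02 -8.43123258e-02
  5.80648833e+01  7.73437923e+01]
at [514.9 -85.2 100.9] yaw -4.3 shift cm [-0.11 -0.1  -0.01] turn [  0.2  -0.2 -45.3]
```

Call:
jog_arm([
  [[0, 0, 0], [0, 0, 4]],
  [[0, 0, 0], [0, 0, 8]],
  [[0, 0, 0], [0, 0, 12]],
  [[0, 0, 0], [0, 0, 15]],
  [[0, 0, 0], [0, 0, 17]],
])

```text
time: 11.58
tool_pos: [514.9, -85.6, 100.9]
ee_rot: [[0.932, -0.361, 0.005], [-0.361, -0.932, -0.004], [0.006, 0.002, -1.0]]
contact_force: [-0.1, -2.7, 9.9]
opening: 19.0
```

```bash
python3 -c "
from h import *
o=ctrl.get_obs();print(o['ft_torque']);go(513.9,-84.1,101,41)"
```

```text
[-0.59129246  0.05244871  0.1238406 ]
at [514.9 -85.6 100.9] yaw -21.2 shift cm [-0.15 -0.1  -0.01] turn [  0.3  -0.3 -62.2]
```

Call:
jog_arm([
  [[0, 0, 0], [0, 0, 2]],
  [[0, 0, 0], [0, 0, 4]],
  [[0, 0, 0], [0, 0, 6]],
  [[0, 0, 0], [0, 0, 7]],
  [[0, 0, 0], [0, 0, 7]],
])

```text
time: 12.2
tool_pos: [514.9, -85.8, 101.0]
ee_rot: [[0.882, -0.471, 0.005], [-0.471, -0.882, -0.004], [0.006, 0.001, -1.0]]
contact_force: [0.4, -3.7, 9.4]
opening: 18.9
```

```bash
python3 -c "
from h import *
o=ctrl.get_obs();print(o['ft_torque']);go(513.9,-84.1,101,41)"
```

```text
[-0.67763845  0.07165714  0.07021215]
at [514.9 -85.8 101. ] yaw -28.1 shift cm [-0.16 -0.1  -0.01] turn [  0.3  -0.3 -69.1]
```

Call:
jog_arm([
  [[0, 0, 0], [0, 0, 2]],
  [[0, 0, 0], [0, 0, 4]],
  [[0, 0, 0], [0, 0, 5]],
  [[0, 0, 0], [0, 0, 5]],
])

```text
time: 12.7
tool_pos: [514.8, -85.9, 100.9]
ee_rot: [[0.838, -0.546, 0.005], [-0.546, -0.838, -0.004], [0.006, 0.001, -1.0]]
contact_force: [-0.5, -3.7, 11.2]
opening: 18.7
```

```bash
python3 -c "
from h import *
o=ctrl.get_obs();print(o['ft_torque']);go(513.9,-84.1,101,41)"
```

```text
[-0.76145112  0.10039199  0.09437447]
at [514.8 -85.9 100.9] yaw -33.1 shift cm [-0.17 -0.1  -0.01] turn [  0.3  -0.3 -74.1]
```

Call:
jog_arm([
  [[0, 0, 0], [0, 0, 2]],
  [[0, 0, 0], [0, 0, 4]],
  [[0, 0, 0], [0, 0, 4]],
  [[0, 0, 0], [0, 0, 4]],
])

```text
time: 13.2
tool_pos: [514.8, -86.0, 101.0]
ee_rot: [[0.797, -0.603, 0.005], [-0.603, -0.797, -0.004], [0.006, 0.001, -1.0]]
contact_force: [-0.7, -3.7, 10.2]
opening: 19.1
```

```bash
python3 - <<'E'
from h import *
o=ctrl.get_obs();print(o['ft_torque']);go(513.9,-84.1,101,41)
s,_=snap("scene","pics/s6.png"); t,_=snap("top","pics/t6.png")
o=np.zeros((480,800,3),np.uint8)
o[:,:400]=cv2.resize(s[204:324,90:190],(400,480),interpolation=2); o[:400,400:]=cv2.resize(t[150:250,425:525],(400,400),interpolation=2)
cv2.imwrite("pics/c6.png",o)
E
```

```text
[-0.85169674  0.07605762  0.07908907]
at [514.8 -86.  101. ] yaw -37.1 shift cm [-0.18 -0.1  -0.  ] turn [  0.3  -0.3 -78.1]
```

View pics/c6.png

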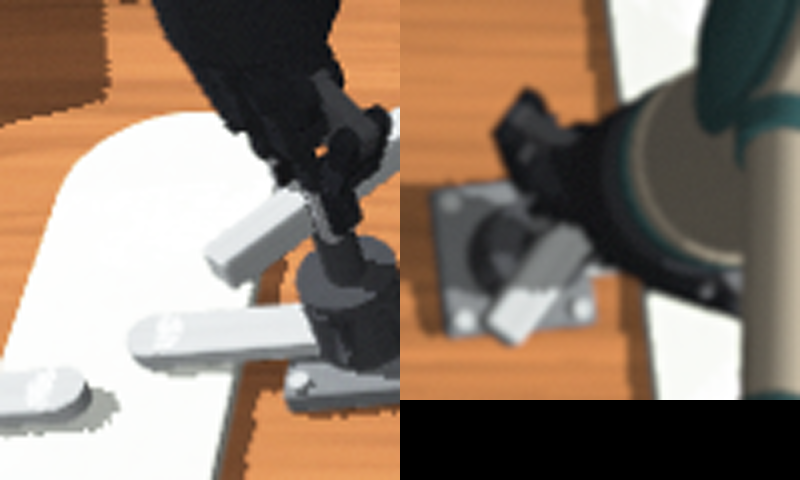

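The toe now lies across the board, with its tip at about scene pixel (123,289). I'll measure its yaw, since no stop torque has shown up yet.

```bash
python3 - <<'E'
from h import *
for f,tips in(("s0",[(149,323)]),("s6",[(122.5,288),(123,290)])):
    for t in tips:
        w=onz("scene",[t],26)[0][:2]-[514,-84.5]; print(f,t,np.hypot(*w),np.degrees(np.arctan2(w[1],w[0])))
# strap edges in s6
u=onz("scene",[[90+150/4,204+318/4],[90+300/4,204+308/4]],26); d=u[0]-u[1]; print("edge yaw",np.degrees(np.arctan2(d[1],d[0])))
E
```

```text
s0 (149, 323) 104.13309812614567 -21.41112533977513
s6 (122.5, 288) 116.34280084531946 -83.84852402171865
s6 (123, 290) 114.36876869324303 -81.13223098053226
edge yaw -84.97877480406635
```

Call:
jog_arm([
  [[0, 0, 0], [0, 0, 2]],
  [[0, 0, 0], [0, 0, 4]],
  [[0, 0, 0], [0, 0, 4]],
  [[0, 0, 0], [0, 0, 4]],
])

```text
time: 13.8
tool_pos: [514.7, -86.0, 100.9]
ee_rot: [[0.754, -0.657, 0.004], [-0.657, -0.754, -0.005], [0.006, 0.001, -1.0]]
contact_force: [-0.8, -2.9, 9.6]
opening: 18.8
```

```bash
python3 -c "
from h import *
o=ctrl.get_obs();print(o['ft_torque'],o['q'][5]);go(513.9,-84.1,101,41)"
```

```text
[-0.79871361  0.04421931  0.34047815] 114.1470209134001
at [514.7 -86.  100.9] yaw -41.0 shift cm [-0.19 -0.1  -0.01] turn [  0.3  -0.3 -82. ]
```

Torque jumped to 0.34 N·m, so this is likely the stop. One more small push will confirm it.

Call:
jog_arm([
  [[0, 0, 0], [0, 0, 1.5]],
  [[0, 0, 0], [0, 0, 3]],
  [[0, 0, 0], [0, 0, 3]],
  [[0, 0, 0], [0, 0, 3]],
])

```text
time: 14.3
tool_pos: [514.6, -86.1, 100.9]
ee_rot: [[0.719, -0.695, 0.004], [-0.695, -0.719, -0.005], [0.006, 0.001, -1.0]]
contact_force: [-0.9, -3.9, 9.6]
opening: 19.0
```

```bash
python3 -c "
from h import *
o=ctrl.get_obs();print(o['ft_torque'],o['q'][5]);go(513.9,-84.1,101,41)"
```

```text
[-0.81913435  0.08964529  0.43735017] 117.12054315112871
at [514.6 -86.1 100.9] yaw -44.0 shift cm [-0.19 -0.09 -0.01] turn [  0.3  -0.3 -85. ]
```

The torque rose to 0.44 N·m with slight slip in the grip, so the screw is against its stop. I'll relieve the twist and pressure, open, and back off upwards.

Call:
jog_arm([
  [[0, 0, -0.1], [0, 0, -2]],
  [[0, 0, -0.2], [0, 0, -4]],
  [[0, 0, -0.2], [0, 0, -4]],
])

```text
time: 14.68
tool_pos: [514.5, -85.9, 101.0]
ee_rot: [[0.765, -0.644, 0.003], [-0.644, -0.765, -0.004], [0.005, 0.001, -1.0]]
contact_force: [2.0, -5.5, -0.1]
opening: 19.0
```

Call:
jog_arm([
  [[0, 0, 0], [0, 0, 0]],
  [[0, 0, 0], [0, 0, 0]],
  [[0, 0, 0], [0, 0, 0]],
  [[0, 0, 0], [0, 0, 0]],
  [[0, 0, 0], [0, 0, 0]],
], hand=-1)

```text
time: 15.3
tool_pos: [512.9, -83.9, 100.2]
ee_rot: [[0.764, -0.645, -0.0], [-0.645, -0.764, 0.0], [-0.0, -0.0, -1.0]]
contact_force: [-0.6, -0.0, -0.1]
opening: 85.3
```

Call:
jog_arm([
  [[0, 0, -1], [0, 0, 0]],
  [[0, 0, -3], [0, 0, 0]],
  [[0, 0, -6], [0, 0, 0]],
  [[0, 0, -9], [0, 0, 0]],
  [[0, 0, -13], [0, 0, 0]],
])

```text
time: 15.92
tool_pos: [512.5, -83.9, 231.4]
ee_rot: [[0.764, -0.645, -0.001], [-0.645, -0.764, 0.0], [-0.001, 0.0, -1.0]]
contact_force: [0.4, 0.1, -0.7]
opening: 85.3
```

Call:
jog_arm([
  [[-3, 0, -3], [0, 0, 0]],
  [[-7, 0, -5], [0, 0, 0]],
  [[-11, 0, -5], [0, 0, 0]],
  [[-15, 0, -5], [0, 0, 0]],
  [[-15, 0, -5], [0, 0, 0]],
])

```text
time: 16.55
tool_pos: [396.2, 14.1, 281.3]
ee_rot: [[0.765, -0.643, 0.001], [-0.643, -0.765, 0.0], [0.0, -0.001, -1.0]]
contact_force: [0.6, -0.2, 0.8]
opening: 85.7
```

```bash
python3 - <<'E'
from h import *
s,_=snap("scene","pics/s7.png"); t,_=snap("top","pics/t7.png"); w,p=snap("wrist","pics/w7.png"); print(p[0])
o=np.zeros((600,800,3),np.uint8)
o[:400,:400]=cv2.resize(s[214:314,100:200],(400,400),interpolation=2); o[:400,400:]=cv2.resize(t[150:250,425:525],(400,400),interpolation=2)
cv2.imwrite("pics/c7.png",o[:400])
hsv=cv2.cvtColor(t,cv2.COLOR_BGR2HSV); m=((hsv[...,1]<45)&(hsv[...,2]>110)).astype(np.uint8)
z=np.zeros_like(m); z[160:215,212:257]=m[160:215,212:257]
c=max(cv2.findContours(z,0,1)[0],key=cv2.contourArea); print("small",onz("top",cv2.boxPoints(cv2.minAreaRect(c)),115).mean(0))
E
```

```text
[398.76453988  12.66587738 281.12108978]
small [550.11216509 350.74868714 115.        ]
```

View pics/c7.png

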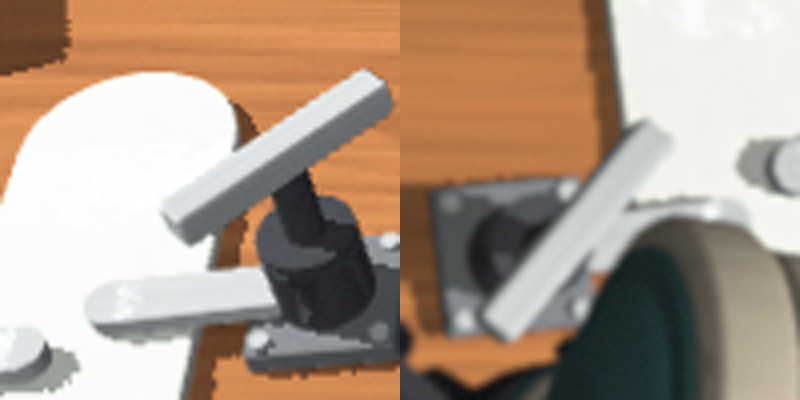

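The key stands upright with its collar on the head, the toe is across the board, and the small key hasn't moved. I'll do one numeric check of the toe swing and the key position before handing in.

```bash
python3 - <<'E'
from h import *
def yaw(a,b,z,n="scene"):
    u=onz(n,[a,b],z); d=u[0]-u[1]; return np.degrees(np.arctan2(d[1],d[0])).round(1)
S=lambda x,y:(100+x/4,214+y/4)
print("toe final edge",yaw(S(110,281),S(255,270),26),"tip",(lambda w:(np.hypot(*w),np.degrees(np.arctan2(w[1],w[0]))))(onz("scene",[S(86,303)],26)[0][:2]-[514,-84.5]))
T=lambda x,y:(425+x/4-100,150+y/4)
e=onz("top",[T(497,325),T(658,133)],115); print("bar ctr",e.mean(0),"len",np.linalg.norm(e[0]-e[1]),"yaw",yaw(T(658,133),T(497,325),115,"top"))
e=onz("scene",[S(178,220),S(378,85)],115); print("bar scene",e.mean(0),np.linalg.norm(e[0]-e[1]))
# initial toe long edge in scene0 : crop d (490..778,305..593) scale 288/85
D=lambda x,y:(130+(x-490)*85/288,250+(y-305)*85/288)
print("toe start edges",yaw(D(540,548),D(622,446),26),yaw(D(585,572),D(660,462),26))
E
```

```text
toe final edge -84.3 tip (np.float64(117.51814114315525), np.float64(-81.6860918403222))
bar ctr [513.88135711 -87.39288908 115.        ] len 116.04507612878328 yaw -40.5
bar scene [510.00810437 -84.39285235 115.        ] 115.65019395240027
toe start edges -21.6 -17.8
```

```bash
python3 -c "
from h import *
o=ctrl.get_obs(); print(o['time'],o['contact_force']); print(ctrl.job_done())"
```

```text
16.7 [ 0.50516665 -0.53751663  0.49176644]
the job is handed in; nothing more can be done
None
```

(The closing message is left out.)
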